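# Shim the rocking comparator stand

### The job

The dial gauge stand rocks because the foot at one corner has lost its rubber pad. Push the steel wedge, thin end first, along the desk and under that bare foot until it is snug and the base no longer rocks, leaving the base level and the stand where it is; then press down firmly (about 10 N) with the fingertips on top of the base over that foot, to prove that it holds without tipping, and take the hand away. Only push and press: do not pinch or lift the wedge or the stand, and leave the other things alone.

Things in the scene. Friction and masses are not known exactly. Their poses are not given: they have to be found in the camera images.
- stand: loose dial gauge stand, about 3.6 kg: grey base plate 210 x 180 mm, top 40 mm and underside 22 mm above the desk; column (250 mm high, 55 mm behind the origin) with arm and dial gauge. Origin on the desk under the base's middle; x to its back, y to its left, z up. Three rubber feet of 26 mm at x, y = 85, 70; 85, -70; -85, -70 mm; a bare stud at the front left corner (-85, 70)
- stud_end (a point): the domed lower end of the bare steel stud, 14 mm thick, under the front left corner of the base, 20 mm in from its left edge. It hangs 5 to 8 mm above the desk, different each time. When the wedge is snug the push needed rises at once above the 1 to 2 N of sliding; going on with more than about 15 N shoves the stand away or lifts its corner
- corner_top (a point): the flat top of the base plate straight above the bare stud, 40 mm above the desk: the place to press. Nothing stands on the base within 55 mm of it. Unshimmed, some 4 N here tips the base until the stud strikes the desk; it rocks back when let go
- wedge: loose dark steel taper wedge on the desk, left of the stand, 90 x 36 mm, 0.19 kg, 2 mm thick at the thin end, rising to 14 mm at the grooved thick end. Origin: middle of the underside; x from thick to thin end (thin end at +45 mm, upright thick end face at -45 mm). Starts thin end roughly towards the stud and 1 to 5 cm short of it. Slides at 1 to 2 N, does not slip back once wedged
- test_block: bystander: round steel reference block, 56 mm across and 16 mm high, left of the stand's base; origin under its centre
- specimen_a: bystander: black round specimen mount, 30 mm across and 19 mm high, near the left side of the stand's base; origin under its centre
- specimen_b: bystander: black round specimen mount, 30 mm across and 18 mm high, before the stand; origin under its centre
- hex_key: bystander: bent steel hex key, 88 mm long and 6 mm high, lying before the stand; origin under its centre
- weight: bystander: brass-coloured knobbed test weight, 38 mm across and 70 mm high, to the right; origin under its centre. Behind and to the right of it stand two upright binders, 318 mm high, 286 mm deep, from about 50 mm beyond the weight: keep over or clear of them
- oil_bottle: bystander: small white bottle with a red spout, 41 mm across and 113 mm high, behind and right of the stand; origin under its centre
- wedge_face (a point): middle of the wedge's sloping top face, 8 mm above the desk (the slope is 7.6 degrees); x runs down the slope towards the thin end, y across the wedge, z square out of the face. The height of stud_end over this face is the play that is left; snug, stud_end lies on the face
Mind the look-alikes: they are no part of the job. Several things have the shape of the wedge; the one meant has the colours described above.

How it is judged:
By the outcome, as a careful person would: the job done as asked, in the order asked, and still so for the second after the job is handed in, with the robot touching nothing.
It also fails if it takes over 48 s, if anything falls off the work surface, if the arm or the gripper's body presses on something with over 40 N, if the wrist force passes 120 N, or if a joint passes its speed limit or range.

### The arm

A 6-joint arm with a two-finger parallel gripper is mounted at the origin on a cart in front of the work surface, level with it; the furniture and walls round the work are solid. World frame = base frame: x ahead of the robot, y to its left, z up, the work surface at z = 0. Lengths are in m, angles in rad, forces in N, time in s.
With the tool pointing down it reaches from about 0.4 to 0.825 m from the base axis. Payload 7 kg.
Tool frame: the origin (TCP) lies midway between the tips of the shut fingers; the grasp point (between the pads) lies 19 mm behind it (bot.pinch_z is the distance from the TCP to the grasp point, in m); z points along the fingers, y is the direction in which the jaws open and shut (so a half turn about z gives the same grasp; the last joint's range is limited). The gripper opens to 85 mm and grips with 20 to 120 N. Pads are 22 mm wide; open, the fingers measure 114 mm over their backs; the gripper's body (76 mm by 85 mm) begins 54 mm behind the grasp point. The pads swing forward as they close: fully open they stand 13 mm farther back than shut.
Start: joints at [1.451, 0.359, 0.012, 0, -1.224, -0.288], TCP at [0.268, 0.62, 0.231] pointing down, gripper open.
Joint ranges: [-3.07, 3.07], [-1.43, 2.12], [-1.02, 1.25], [-3.03, 1.67], [-3.05, -0], [-3.03, 3.03]. Speed limits (rad/s): [2.39, 2.39, 3.01, 3.14, 3.14, 3.14].

### API

Orientations are given as a unit quaternion [w, x, y, z].
In Python, from workcell import bot, cams, job_done gives the robot as it stands.
- The arm moves only by the tool drive_tool, never from a script. Its argument "steps" is a list of rows, each a list of 6 numbers: the shift along the tool's x, y, z in mm, then the turn, a rotation vector about the tool's x, y, z in rad. In form: [[tx, ty, tz, wx, wy, wz], ...]. A call has 1 to 8 rows; each row shifts and turns the commanded pose from where the row before left it, along the tool's axes as they then stand; what a row does not reach is not made up. A row lasts 1/10 s, in which the tool goes at most 50 mm and 8.59 degrees, less where a joint would pass 70% of its speed; a pose out of reach is approached as far as the arm can. A call with a gripper value outside its range is refused whole. "jaw" is the gripper command: -1 is shut, 1 is fully open, values between are in proportion, set as the call begins (left out, the last holds). The fingers move at their own pace and stop on an object; the grip force is fixed at half the most. Time passes only in rows, so rows that do not move let the fingers close. It gives the time, the measured TCP pose, the force and the opening at its end, in the units of the state.
- bot.read_state(): the state, without advancing time (a new reading comes with each control period).
- cams.capture(name): name is "scene" or "top"; returns the picture (400x640x3 uint8, red, green, blue); there is no depth.
- cams.camera_info(name): a dict with "fx", "fy", "cx", "cy" (pixels), "dist_coeffs" ([k1, k2, p1, p2, k3] as OpenCV has them; the pictures are not rectified), "R" (3x3) and "t" (3): a world point X has camera coordinates R X + t. Camera axes: x right, y down, z forward; pixel columns grow to the right and rows downward; lengths in m; the calibration is good to about 2 mm. A picture is of the moment at which its call begins. camera_info takes no time and is no camera call.
- job_done(): hands the job in, once; it reports no verdict.
The state is a dict: "time": time; "joint_pos": joint angles; "qd": joint speeds; "joint_torque": joint torques, N m; "position": TCP position; "tool_rot": TCP orientation; "contact_force": force on the tool from outside, world axes, zero at the start; "moment": the same for the moment, N m; "grip_width": opening from 0.0 (shut) to 1.0 (fully open).
Only numpy, scipy, OpenCV 4.12 (cv2) and the standard library are available. Lean on these libraries where they do the work, as an engineer would, in place of code of your own. Each camera call takes 0.05 s, during which the arm holds its last target. There are 200 camera calls.

## Working session

There is one attempt and no reset: what is moved stays moved. The work goes in short steps, Python scripts to look and compute and a tool call to move; the robot and the scene stay as the last step left them, time stands still between calls to the robot, and variables do not carry over. Pictures are saved under pics/ and viewed, about 8 in all and at most 12, crops included, and the job is handed in when it is done.

Besides the shell and the picture viewer there is one more tool, called after "Call:" as name([rows], argument=value, ...), one row to a line, values as JSON. drive_tool: Moves the arm, as the interface text tells. Its arguments: {"type":"object","properties":{"steps":{"type":"array","items":{"type":"array","items":{"type":"number"}}},"jaw":{"type":"number"}},"required":["steps"]}

```bash
ls; mkdir -p pics; python3 - <<'E'
from workcell import bot,cams
import cv2
print(bot.read_state())
for n in("scene","top"):
    cv2.imwrite(f"pics/{n}0.png",cams.capture(n)[:,:,::-1]); print(n,cams.camera_info(n))
a=cv2.imread("pics/scene0.png");b=cv2.imread("pics/top0.png")
E
```

```text
pics
{'time': 0.0, 'joint_pos': array([ 1.45110294e+00,  3.59392862e-01,  1.10504661e-02, -3.33033875e-04,
       -1.22410289e+00, -2.88118298e-01]), 'qd': array([ 0.00013668,  0.00057744, -0.00072743, -0.00061369, -0.00125077,
       -0.00076018]), 'joint_torque': array([ 2.29634505e-03, -5.83324277e+01,  2.93408990e+01,  6.93615407e+00,
       -6.02013562e-03,  8.14393758e-06]), 'position': array([0.26753325, 0.6191896 , 0.23035925]), 'tool_rot': array([ 8.34727842e-04,  9.79271303e-01, -2.02551256e-01, -8.66583805e-05]), 'contact_force': array([-0.68867829, -0.52068671, -0.43812611]), 'moment': array([-0.00318002,  0.02816379, -0.01130699]), 'grip_width': 1.0018476183658949}
scene {'fx': 459.8288384930198, 'fy': 459.8288384930198, 'cx': 314.7561389868506, 'cy': 199.9147964303473, 'dist_coeffs': array([-0.05119579,  0.        ,  0.        ,  0.        ,  0.        ]), 'R': array([[ 0.90763458, -0.41965364, -0.00950205],
       [-0.30415725, -0.64189909, -0.70388488],
       [ 0.2892885 ,  0.64176038, -0.71025051]]), 't': array([-0.51058645,  0.12709088,  0.90558624])}
top {'fx': 507.9215481723051, 'fy': 507.9215481723051, 'cx': 315.14879500825964, 'cy': 193.0921819037953, 'dist_coeffs': array([-0.06190218,  0.        ,  0.        ,  0.        ,  0.        ]), 'R': array([[ 0.02207057, -0.99975517,  0.00157529],
       [-0.98846449, -0.02205742, -0.14983797],
       [ 0.14983603,  0.00174989, -0.98870931]]), 't': array([-0.10938011,  0.53068274,  1.27494827])}
```

View pics/top0.png

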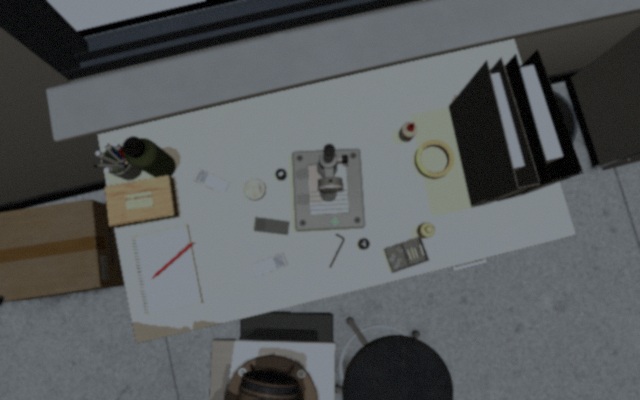

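View pics/scene0.png

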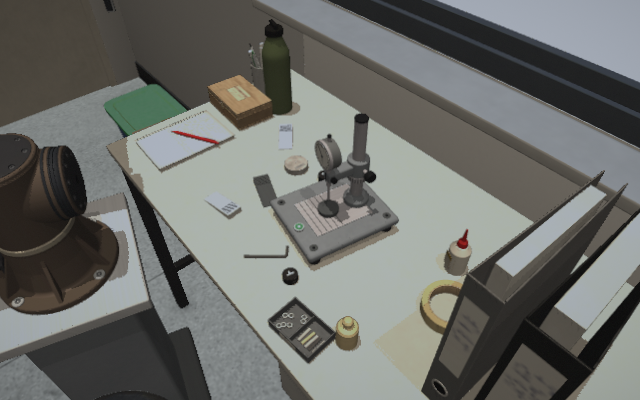

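Top: the dark grey wedge is at (271,226). Two light silver look-alikes lie at (213,180) and (272,263). Only the dark one fits, so I'll confirm it in enlarged crops.

```bash
python3 - <<'E'
import cv2,numpy as np
a=cv2.imread("pics/top0.png")[140:280,220:380]
b=cv2.imread("pics/scene0.png")[140:260,230:410]
a=cv2.convertScaleAbs(cv2.resize(a,None,fx=5,fy=5,interpolation=cv2.INTER_CUBIC)[:600],alpha=1.4)
cv2.imwrite("pics/top0c.png",a[:600])
cv2.imwrite("pics/scene0c.png",cv2.convertScaleAbs(cv2.resize(b,None,fx=4.4,fy=4.4,interpolation=cv2.INTER_CUBIC),alpha=1.2))
E
```

```text
(no output)
```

View pics/top0c.png

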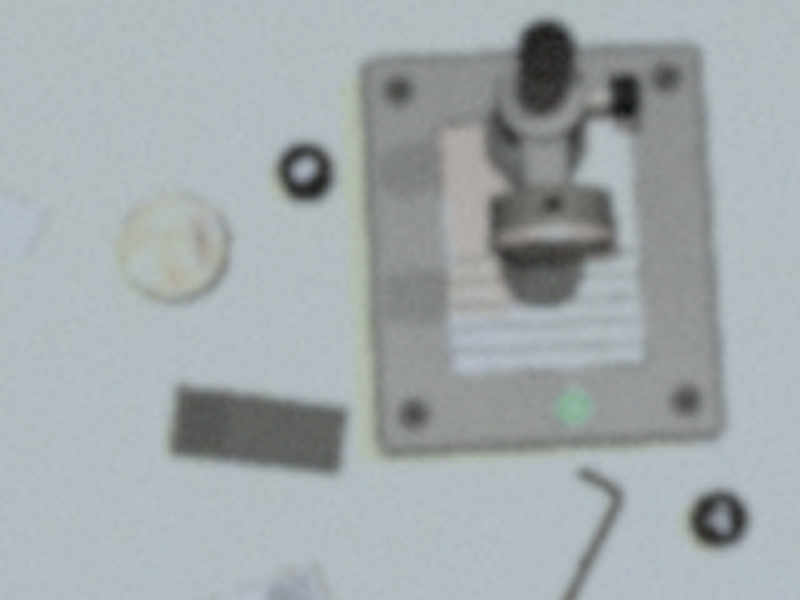

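View pics/scene0c.png

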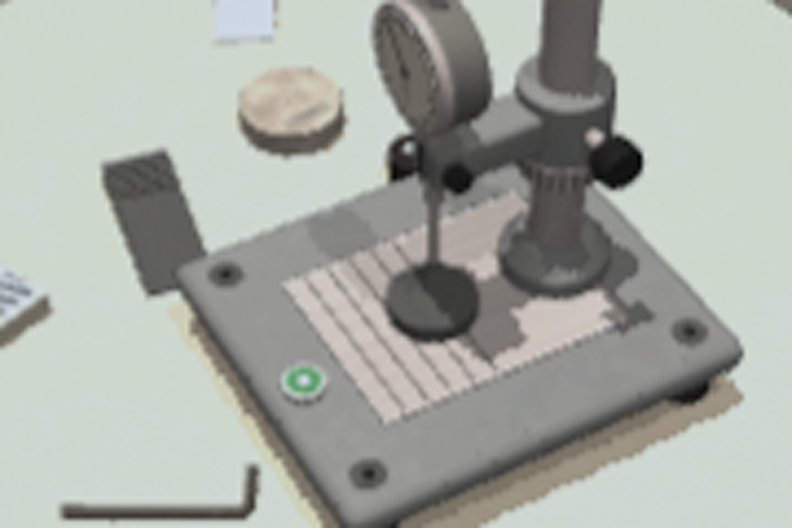

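Top crop: wedge corners are at (178,386), (172,453), (346,408) and (340,472), with the grooved thick end to the left, so this is the right wedge. The base screws are at (414,413), (398,90), (667,76) and (686,400).

```bash
cat > h.py <<'E'
import cv2,numpy as np
from workcell import bot,cams
def ray(cam,uv,z,):
    c=cams.camera_info(cam);K=np.array([[c['fx'],0,c['cx']],[0,c['fy'],c['cy']],[0,0,1]])
    p=cv2.undistortPoints(np.array([[uv]],float),K,c['dist_coeffs'])[0,0]
    d=c['R'].T@[p[0],p[1],1];o=-c['R'].T@c['t']
    return o+d*(z-o[2])/d[2]
E
python3 - <<'E'
from h import *
T=lambda x,y,z:ray("top",((x+.5)/5-.5+220,(y+.5)/5-.5+140),z/1000)
S=lambda x,y,z:ray("scene",((x+.5)/4.4-.5+230,(y+.5)/4.4-.5+140),z/1000)
np.set_printoptions(precision=4,suppress=True)
st=[T(414,413,40),T(398,90,40),T(667,76,40),T(686,400,40)]
for s in st: print("T bolt",s)
for p in [(226,274),(369,473),(690,331)]: print("S bolt",S(*p,40))
c=np.mean(st,0);print("centre",c)
fx=(st[1]-st[0]+st[2]-st[3]);print("stand yaw",np.degrees(np.arctan2(fx[1],fx[0])),np.linalg.norm(fx)/2)
w=[T(178,386,14),T(172,453,14),T(340,472,2),T(346,408,2)]
for q in w: print("T wedge",q)
ws=[S(103,163,14),S(168,151,14),S(150,295,2),S(207,255,2)]
for q in ws: print("S wedge",q)
d=(w[2]+w[3]-w[0]-w[1])/2;print("len",np.linalg.norm(d[:2]),"dir deg",np.degrees(np.arctan2(d[1],d[0])),"mid",np.mean(w,0),"thin",(w[2]+w[3])/2,"thick",(w[0]+w[1])/2)
v=st[0]-(w[2]+w[3])/2;print("thin->stud",v, np.degrees(np.arctan2(v[1],v[0])))
for n,p in dict(block=(172,250,16),a=(306,171,19),hexend=(580,470,6)).items():print(n,T(*p))
E
```

```text
T bolt [ 0.4567 -0.0665  0.04  ]
T bolt [ 0.626  -0.0538  0.04  ]
T bolt [ 0.6367 -0.1945  0.04  ]
T bolt [ 0.4665 -0.2061  0.04  ]
S bolt [ 0.4537 -0.0673  0.04  ]
S bolt [ 0.4647 -0.2067  0.04  ]
S bolt [ 0.6343 -0.1939  0.04  ]
centre [ 0.5465 -0.1302  0.04  ]
stand yaw 4.105692254408008 0.17020380767516122
T wedge [0.4705 0.0584 0.014 ]
T wedge [0.4353 0.0601 0.014 ]
T wedge [ 0.4282 -0.0274  0.002 ]
T wedge [ 0.4621 -0.0295  0.002 ]
S wedge [0.4338 0.0607 0.014 ]
S wedge [0.468  0.0548 0.014 ]
S wedge [ 0.4257 -0.029   0.002 ]
S wedge [ 0.4618 -0.0148  0.002 ]
len 0.08805805263704874 dir deg -95.05468491290036 mid [0.449  0.0154 0.008 ] thin [ 0.4451 -0.0285  0.002 ] thick [0.4529 0.0593 0.014 ]
thin->stud [ 0.0116 -0.0381  0.038 ] -73.08988493264678
block [0.5424 0.0642 0.016 ]
a [ 0.5858 -0.0055  0.019 ]
hexend [ 0.4318 -0.1536  0.006 ]
```

Both cameras agree within about 3 mm. The stud is at about (0.455,-0.067). The wedge heads -95° and its thick face is at about (0.453,0.059). I'll push with the shut fingertips, tool x along the push direction, and write a planner that gives rows in tool axes.

```bash
cat >> h.py <<'E'
from scipy.spatial.transform import Rotation as Rn
def plan(x,y,z,yaw,n):
    s=bot.read_state();w,a,b,c=s['tool_rot'];R=Rn.from_quat([a,b,c,w]);p=s['position']
    cy,sy=np.cos(np.radians(yaw)),np.sin(np.radians(yaw))
    G=Rn.from_matrix(np.array([[cy,sy,0],[sy,-cy,0],[0,0,-1]]))
    rv=(R.inv()*G).as_rotvec()/n; dp=(np.array([x,y,z])-p)/n
    for i in range(n):
        t=(R*Rn.from_rotvec(rv*i)).inv().apply(dp)*1000
        print("[%.1f,%.1f,%.1f, %.4f,%.4f,%.4f],"%(*t,*rv))
E
python3 -c "
from h import *
plan(.4555,.087,.06,-95,16)"
```

```text
[24.0,25.9,10.7, 0.0001,-0.0001,0.0781],
[25.9,23.9,10.7, 0.0001,-0.0001,0.0781],
[27.7,21.8,10.7, 0.0001,-0.0001,0.0781],
[29.3,19.6,10.7, 0.0001,-0.0001,0.0781],
[30.8,17.2,10.7, 0.0001,-0.0001,0.0781],
[32.0,14.8,10.7, 0.0001,-0.0001,0.0781],
[33.1,12.2,10.7, 0.0001,-0.0001,0.0781],
[33.9,9.6,10.7, 0.0001,-0.0001,0.0781],
[34.6,6.9,10.7, 0.0001,-0.0001,0.0781],
[35.0,4.2,10.7, 0.0001,-0.0001,0.0781],
[35.2,1.5,10.7, 0.0001,-0.0001,0.0781],
[35.3,-1.3,10.7, 0.0001,-0.0001,0.0781],
[35.0,-4.0,10.7, 0.0001,-0.0001,0.0781],
[34.6,-6.7,10.7, 0.0001,-0.0001,0.0781],
[34.0,-9.4,10.7, 0.0001,-0.0001,0.0781],
[33.2,-12.0,10.7, 0.0001,-0.0001,0.0781],
```

Call:
drive_tool([
  [24, 26, 5, 0, 0, 0.078],
  [26, 24, 5, 0, 0, 0.078],
  [28, 22, 5, 0, 0, 0.078],
  [29, 20, 5, 0, 0, 0.078],
  [31, 17, 5, 0, 0, 0.078],
  [32, 15, 5, 0, 0, 0.078],
  [33, 12, 5, 0, 0, 0.078],
  [34, 10, 5, 0, 0, 0.078],
], jaw=-1)

```text
time: 0.9
position: [0.3617, 0.3512, 0.1909]
tool_rot: [0.0, 0.869, -0.495, -0.0]
contact_force: [0.4, -0.1, -0.3]
grip_width: 0.0
```

Call:
drive_tool([
  [35, 7, 16, 0, 0, 0.078],
  [35, 4, 16, 0, 0, 0.078],
  [35, 1, 16, 0, 0, 0.078],
  [35, -1, 16, 0, 0, 0.078],
  [35, -4, 16, 0, 0, 0.078],
  [34, -7, 16, 0, 0, 0.078],
  [34, -9, 16, 0, 0, 0.078],
  [0, 0, 0, 0, 0, 0],
])

```text
time: 1.7
position: [0.4429, 0.117, 0.077]
tool_rot: [-0.002, -0.702, 0.712, 0.0]
contact_force: [0.1, 0.2, 0.7]
grip_width: 0.0
```

```bash
python3 -c "
from h import *
s=bot.read_state();print(s['time'],s['position'],s['contact_force'],s['joint_pos'])
plan(.4555,.088,.005,-95,4)"
```

```text
1.7 [0.44293313 0.11704771 0.07701629] [0.06972748 0.23686035 0.71398982] [ 0.68981555  0.17371707 -0.6525308  -0.00080941 -0.74956344 -0.70277225]
[7.2,-3.3,18.0, 0.0010,-0.0007,0.0184],
[7.1,-3.4,18.0, 0.0010,-0.0007,0.0184],
[7.1,-3.5,18.0, 0.0010,-0.0007,0.0184],
[7.0,-3.7,18.0, 0.0010,-0.0007,0.0184],
```

Call:
drive_tool([
  [7, -3.5, 18, 0, 0, 0.018],
  [7, -3.5, 18, 0, 0, 0.018],
  [7, -3.5, 18, 0, 0, 0.018],
  [7, -3.5, 17, 0, 0, 0.018],
  [0, 0, 0, 0, 0, 0],
  [0, 0, 0, 0, 0, 0],
])

```text
time: 2.3
position: [0.4572, 0.0928, 0.0084]
tool_rot: [-0.0, -0.679, 0.734, -0.0]
contact_force: [-0.6, 0.2, -0.0]
grip_width: -0.002
```

```bash
python3 - <<'E'
from h import *
s=bot.read_state();print(s['time'],s['position'],s['tool_rot'],s['contact_force'])
a=cams.capture("top")[:,:,::-1][180:260,230:330];b=cams.capture("scene")[:,:,::-1][130:240,220:320]
cv2.imwrite("pics/p1.png",np.hstack([cv2.convertScaleAbs(cv2.resize(a,(430,344),interpolation=2),alpha=1.4),cv2.resize(b,(313,344),interpolation=2)]))
E
```

```text
2.3 [0.4571977  0.0927511  0.00844663] [-4.25602773e-04 -6.78888815e-01  7.34240966e-01 -1.55187307e-05] [-0.6072475   0.19533241 -0.01353345]
```

View pics/p1.png

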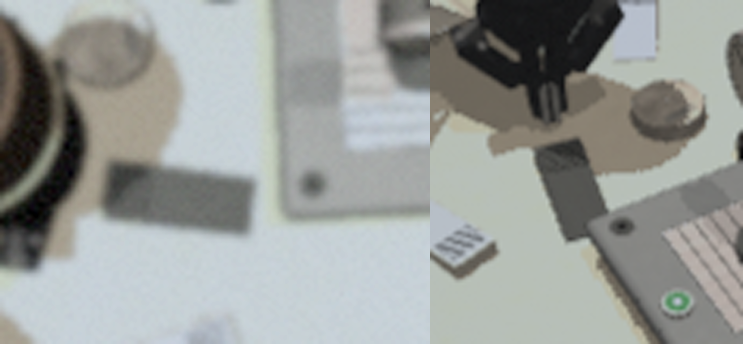

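Top: the wedge is unmoved and the shut fingertips are behind its grooved thick face. Now I advance to contact.

Call:
drive_tool([
  [5, 1, 3, 0, 0, 0],
  [5, 1, 0, 0, 0, 0],
  [3, 0, 0, 0, 0, 0],
  [3, 0, 0, 0, 0, 0],
  [3, 0, 0, 0, 0, 0],
  [3, 0, 0, 0, 0, 0],
  [0, 0, 0, 0, 0, 0],
  [0, 0, 0, 0, 0, 0],
])

```text
time: 3.2
position: [0.4536, 0.0707, 0.0053]
tool_rot: [-0.0, -0.679, 0.735, -0.0]
contact_force: [-0.1, -0.3, -0.4]
grip_width: 0.001
```

Call:
drive_tool([
  [3, 0, 0, 0, 0, 0],
  [3, 0, 0, 0, 0, 0],
  [2, 0, 0, 0, 0, 0],
  [0, 0, 0, 0, 0, 0],
])

```text
time: 3.6
position: [0.4528, 0.0626, 0.0053]
tool_rot: [-0.0, -0.679, 0.735, 0.0]
contact_force: [-0.1, -0.2, -0.4]
grip_width: -0.001
```

Call:
drive_tool([
  [3, 0, 0, 0, 0, -0.015],
  [3, 0, 0, 0, 0, -0.015],
  [3, 0, 0, 0, 0, -0.015],
  [2, 0, 0, 0, 0, 0],
])

```text
time: 4.0
position: [0.4522, 0.0516, 0.0053]
tool_rot: [-0.0, -0.695, 0.719, 0.0]
contact_force: [-1.1, 0.3, 0.1]
grip_width: 0.001
```

```bash
python3 - <<'E'
from h import *
a=cams.capture("top")[:,:,::-1][180:260,230:330];b=cams.capture("scene")[:,:,::-1][130:240,220:320]
cv2.imwrite("pics/p2.png",np.hstack([cv2.convertScaleAbs(cv2.resize(a,(430,344),interpolation=2),alpha=1.4),cv2.resize(b,(313,344),interpolation=2)]))
E
```

```text
(no output)
```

View pics/p2.png

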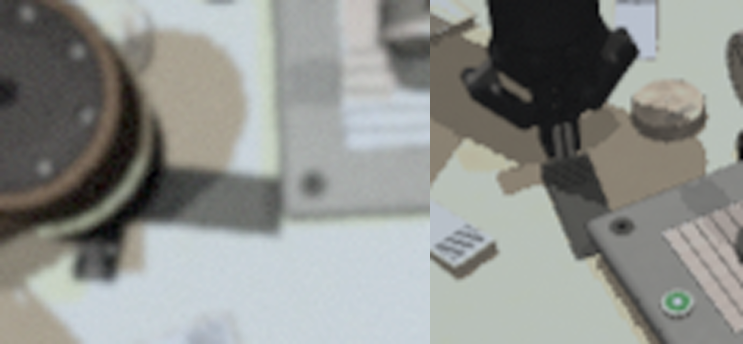

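The wedge follows: thin end at the base edge (280,205), turned about 2°. I continue the arc.

Call:
drive_tool([
  [3, 0, 0, 0, 0, -0.016],
  [3, 0, 0, 0, 0, -0.016],
  [3, 0, 0, 0, 0, -0.016],
  [3, 0, 0, 0, 0, -0.016],
  [3, 0, 0, 0, 0, -0.016],
  [1, 0, 0, 0, 0, 0],
])

```text
time: 4.7
position: [0.4522, 0.0355, 0.0053]
tool_rot: [0.0, 0.723, -0.69, -0.0]
contact_force: [-0.2, -0.1, 0.8]
grip_width: 0.0
```

```bash
python3 - <<'E'
from h import *
s=bot.read_state();print(s['position'],s['tool_rot'],s['contact_force'])
a=cams.capture("top")[:,:,::-1][180:260,230:330];b=cams.capture("scene")[:,:,::-1][130:240,220:320]
cv2.imwrite("pics/p3.png",np.hstack([cv2.convertScaleAbs(cv2.resize(a,(430,344),interpolation=2),alpha=1.4),cv2.resize(b,(313,344),interpolation=2)]))
E
```

```text
[0.45218888 0.03551607 0.00528301] [ 7.98008406e-05  7.23363194e-01 -6.90467727e-01 -2.75481252e-05] [-0.23030269 -0.10418918  0.79599972]
```

View pics/p3.png

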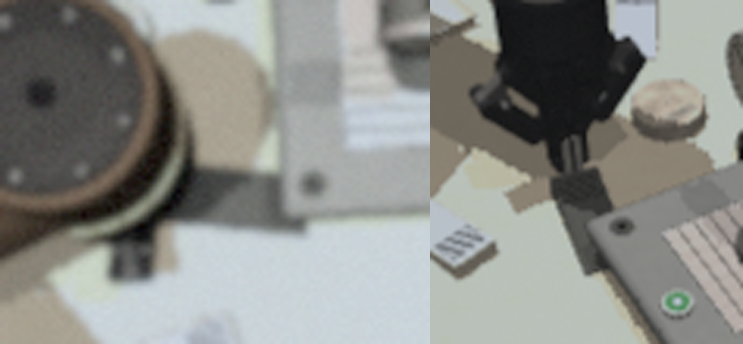

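```bash
python3 - <<'E'
from h import *
T=lambda x,y,z:ray("top",((x+.5)/4.3-.5+230,(y+.5)/4.3-.5+180),z/1000)
S=lambda x,y,z:ray("scene",((x-430+.5)/3.13-.5+220,(y+.5)/3.127-.5+130),z/1000)
print("bolt",T(312,183,40),S(621,226,40))
print("thin low corner",T(305,232,2),S(585,273,2))
print("upper edge",T(278,178,4),T(205,170,12),S(611,209,5))
print("lower edge",T(200,226,12))
E
```

```text
bolt [ 0.45674673 -0.06594213  0.04      ] [ 0.4530909  -0.06716632  0.04      ]
thin low corner [ 0.43007869 -0.06143652  0.002     ] [ 0.4256395  -0.06292491  0.002     ]
upper edge [ 0.4627005  -0.04405711  0.004     ] [4.65832867e-01 3.17353731e-04 1.20000000e-02] [ 0.46380922 -0.01537407  0.005     ]
lower edge [0.43157418 0.00224339 0.012     ]
```

The wedge lags in yaw (about -91°), and its axis passes about 9 mm in front of the stud. I'll back off and shift the contact towards its front side to turn it.

Call:
drive_tool([
  [-3, 0, 0, 0, 0, 0],
  [-3, 4, 0, 0, 0, 0],
  [0, 5, 0, 0, 0, 0],
  [3, 0, 0, 0, 0, 0],
  [3, 0, 0, 0, 0, 0],
  [3, 0, 0, 0, 0, 0],
  [3, 0, 0, 0, 0, 0],
  [3, 0, 0, 0, 0, 0],
])

```text
time: 5.6
position: [0.4439, 0.0262, 0.0053]
tool_rot: [-0.0, 0.723, -0.691, 0.0]
contact_force: [-0.3, 0.5, 1.1]
grip_width: -0.001
```

Call:
drive_tool([
  [2, 0, 0, 0, 0, -0.015],
  [2, 0, 0, 0, 0, -0.015],
  [0, 0, 0, 0, 0, 0],
])

```text
time: 5.9
position: [0.4439, 0.0222, 0.0053]
tool_rot: [0.0, 0.734, -0.68, 0.0]
contact_force: [0.7, -0.7, 0.6]
grip_width: 0.002
```

```bash
python3 - <<'E'
from h import *
s=bot.read_state();print(s['position'],s['tool_rot'],s['contact_force'])
a=cams.capture("top")[:,:,::-1][180:260,230:330];b=cams.capture("scene")[:,:,::-1][150:230,240:300]
cv2.imwrite("pics/p4.png",np.hstack([cv2.convertScaleAbs(cv2.resize(a,(430,344),interpolation=2),alpha=1.4),cv2.resize(b,(258,344),interpolation=2)]))
E
```

```text
[0.44391541 0.02218143 0.0053047 ] [ 4.07859502e-05  7.33643809e-01 -6.79534223e-01  1.10313087e-05] [ 0.69003906 -0.74999323  0.58970579]
```

View pics/p4.png

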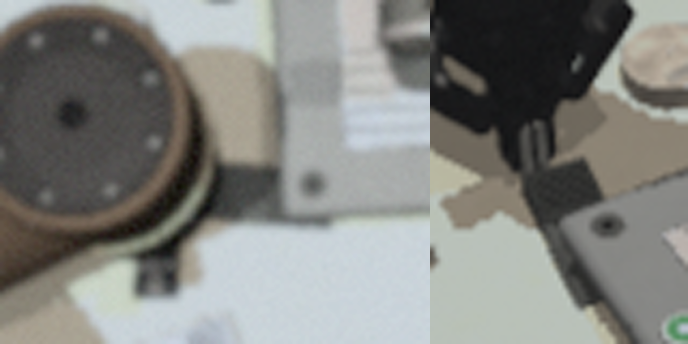

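```bash
python3 - <<'E'
from h import *
T=lambda x,y,z:ray("top",((x+.5)/4.3-.5+230,(y+.5)/4.3-.5+180),z/1000)
S=lambda x,y,z:ray("scene",((x-430+.5)/4.3-.5+240,(y+.5)/4.3-.5+150),z/1000)
print("bolt",T(312,183,40),S(607,225,40))
print("thin low corner",T(330,222,2),S(583,307,2))
print("upper edge",T(278,167,6),T(225,165,12),"lower",T(225,220,11))
print("thick",S(524,176,14),S(588,160,14), "up edge",S(603,205,9))
E
```

```text
bolt [ 0.45674673 -0.06594213  0.04      ] [ 0.45326616 -0.0672761   0.04      ]
thin low corner [ 0.43655032 -0.07659719  0.002     ] [ 0.43307331 -0.07938121  0.002     ]
upper edge [ 0.46927819 -0.04395134  0.006     ] [ 0.46917425 -0.01180041  0.012     ] lower [ 0.43564858 -0.01278942  0.011     ]
thick [0.43555788 0.00888588 0.014     ] [0.47009553 0.00582271 0.014     ] up edge [ 0.46639142 -0.02381141  0.009     ]
```

The wedge heads about -88° and its axis is within 2–4 mm of the stud. The thin end is about 11 mm past the stud, so I recentre the fingertips on the thick end and push on gently.

Call:
drive_tool([
  [-3, 0, 0, 0, 0, 0.02],
  [-2, -4, 0, 0, 0, 0.02],
  [0, -4, 0, 0, 0, 0],
  [3, 0, 0, 0, 0, 0],
  [2, 0, 0, 0, 0, 0],
  [2, 0, 0, 0, 0, 0],
  [2, 0, 0, 0, 0, 0],
  [2, 0, 0, 0, 0, 0],
])

```text
time: 6.8
position: [0.4519, 0.0166, 0.0053]
tool_rot: [0.0, 0.72, -0.694, -0.0]
contact_force: [-0.0, 1.3, -1.3]
grip_width: -0.003
```

Call:
drive_tool([
  [1, 0, 0, 0, 0, 0],
  [1, 0, 0, 0, 0, 0],
])

```text
time: 7.0
position: [0.452, 0.0147, 0.0053]
tool_rot: [-0.0, 0.72, -0.694, -0.0]
contact_force: [-0.4, 1.5, -0.1]
grip_width: 0.002
```

Call:
drive_tool([
  [1, 0, 0, 0, 0, 0],
  [1, 0, 0, 0, 0, 0],
])

```text
time: 7.2
position: [0.4521, 0.0128, 0.0053]
tool_rot: [0.0, 0.72, -0.694, 0.0]
contact_force: [-0.2, 1.8, -0.4]
grip_width: 0.0
```

Call:
drive_tool([
  [1, 0, 0, 0, 0, 0],
  [0.7, 0, 0, 0, 0, 0],
])

```text
time: 7.4
position: [0.4522, 0.0111, 0.0053]
tool_rot: [-0.0, 0.72, -0.694, 0.0]
contact_force: [0.5, -0.1, -0.2]
grip_width: -0.006
```

Call:
drive_tool([
  [1, 0, 0, 0, 0, 0],
  [0.7, 0, 0, 0, 0, 0],
])

```text
time: 7.6
position: [0.4522, 0.0094, 0.0053]
tool_rot: [-0.0, 0.72, -0.694, -0.0]
contact_force: [-0.4, 0.3, -0.7]
grip_width: -0.004
```

Call:
drive_tool([
  [1, 0, 0, 0, 0, 0],
  [0.7, 0, 0, 0, 0, 0],
])

```text
time: 7.8
position: [0.4523, 0.0077, 0.0053]
tool_rot: [0.0, 0.72, -0.694, -0.0]
contact_force: [0.2, 0.7, -0.2]
grip_width: -0.001
```

Call:
drive_tool([
  [1, 0, 0, 0, 0, 0],
  [1, 0, 0, 0, 0, 0],
])

```text
time: 8.0
position: [0.4524, 0.0056, 0.0053]
tool_rot: [0.0, 0.72, -0.694, 0.0]
contact_force: [0.7, 0.6, 0.0]
grip_width: -0.0
```

Call:
drive_tool([
  [1, 0, 0, 0, 0, 0],
  [1, 0, 0, 0, 0, 0],
])

```text
time: 8.2
position: [0.4524, 0.0037, 0.0053]
tool_rot: [-0.0, 0.72, -0.694, 0.0]
contact_force: [0.2, 0.4, -0.4]
grip_width: 0.003
```

Call:
drive_tool([
  [1, 0, 0, 0, 0, 0],
  [1, 0, 0, 0, 0, 0],
])

```text
time: 8.4
position: [0.4525, 0.0016, 0.0053]
tool_rot: [0.0, 0.72, -0.694, 0.0]
contact_force: [-0.0, -0.3, 0.3]
grip_width: -0.001
```

Call:
drive_tool([
  [1, 0, 0, 0, 0, 0],
  [1, 0, 0, 0, 0, 0],
])

```text
time: 8.6
position: [0.4526, -0.0003, 0.0053]
tool_rot: [0.0, 0.72, -0.694, 0.0]
contact_force: [-0.2, 0.9, -0.4]
grip_width: -0.005
```

Call:
drive_tool([
  [1, 0, 0, 0, 0, 0],
  [1, 0, 0, 0, 0, 0],
])

```text
time: 8.8
position: [0.4526, -0.0023, 0.0053]
tool_rot: [-0.0, 0.72, -0.694, -0.0]
contact_force: [-0.4, 2.2, -1.3]
grip_width: 0.001
```

```bash
python3 - <<'E'
from h import *
s=bot.read_state();print(s['position'],s['tool_rot'],s['contact_force'])
a=cams.capture("top")[:,:,::-1][180:260,230:330];b=cams.capture("scene")[:,:,::-1][150:230,240:300]
cv2.imwrite("pics/p5.png",np.hstack([cv2.convertScaleAbs(cv2.resize(a,(430,344),interpolation=2),alpha=1.4),cv2.resize(b,(258,344),interpolation=2)]))
E
```

```text
[ 0.45264746 -0.00228034  0.00529736] [-4.58405510e-05  7.19715244e-01 -6.94269375e-01 -1.22810338e-05] [-0.38653287  2.24581713 -1.28672742]
```

View pics/p5.png

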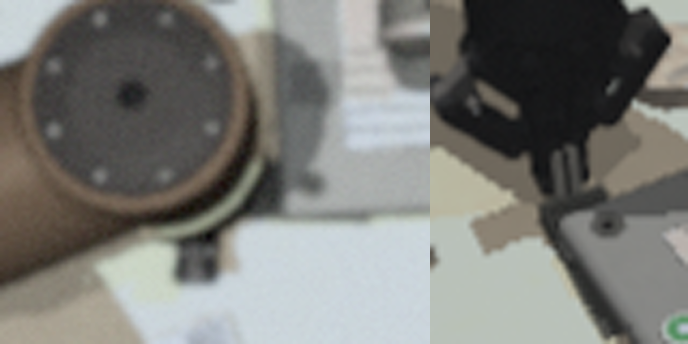

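The wedge followed, and the screw is still at (607,225), so the stand hasn't moved. I continue in fine steps.

Call:
drive_tool([
  [1, 0, 0, 0, 0, 0],
  [0, 0, 0, 0, 0, 0],
])

```text
time: 9.1
position: [0.4528, -0.0032, 0.0053]
tool_rot: [-0.0, 0.72, -0.694, 0.0]
contact_force: [-0.3, 2.2, -0.9]
grip_width: -0.0
```

Call:
drive_tool([
  [1, 0, 0, 0, 0, 0],
  [0, 0, 0, 0, 0, 0],
])

```text
time: 9.3
position: [0.4529, -0.0041, 0.0053]
tool_rot: [-0.0, 0.72, -0.694, 0.0]
contact_force: [-0.4, 3.7, -1.5]
grip_width: -0.003
```

Call:
drive_tool([
  [1, 0, 0, 0, 0, 0],
  [0, 0, 0, 0, 0, 0],
])

```text
time: 9.5
position: [0.453, -0.0049, 0.0053]
tool_rot: [-0.0, 0.72, -0.694, 0.0]
contact_force: [-0.1, 4.9, -1.6]
grip_width: -0.006
```

Force has risen clearly above sliding. One more small nudge, then I press to check.

Call:
drive_tool([
  [0.8, 0, 0, 0, 0, 0],
  [0, 0, 0, 0, 0, 0],
])

```text
time: 9.7
position: [0.4531, -0.0056, 0.0054]
tool_rot: [-0.0, 0.72, -0.694, 0.0]
contact_force: [0.1, 5.9, -1.8]
grip_width: -0.002
```

```bash
python3 - <<'E'
from h import *
f=[]
for i in range(4):
    a=cams.capture("scene"); f.append(bot.read_state()['contact_force'])
print(np.round(f,1), bot.read_state()['position'])
# stand displacement vs first picture, subpixel
b=cv2.cvtColor(a[:,:,::-1].copy(),6).astype(np.float32);o=cv2.cvtColor(cv2.imread("pics/scene0.png"),6).astype(np.float32)
for n,(u,v) in dict(FL=(281,202),FR=(314,247),BR=(386,215),badge=(299,226)).items():
    w=slice(v-8,v+9),slice(u-8,u+9);print(n,cv2.phaseCorrelate(o[w],b[w],cv2.createHanningWindow((17,17),5)))
E
```

```text
[[-0.3  4.5 -2.9]
 [-0.2  5.6 -1. ]
 [ 0.6  5.5 -1.2]
 [ 0.4  5.9 -2.3]] [ 0.45312187 -0.00568208  0.00534045]
FL ((0.364397857776142, -0.019292286761173116), 1.1802974748022763)
FR ((-0.27415260848087186, 0.01645597457808634), 0.9684973778548064)
BR ((0.1524716187549, 0.09196965467004681), 1.068873702927872)
badge ((-0.05964338289393467, -0.0033709553367309297), 0.9259657786216264)
```

The stand hasn't moved measurably (under 0.4 px) and the wedge is held at about 5.5 N. I retreat, rise, and go over the corner.

Call:
drive_tool([
  [-3, 0, 0, 0, 0, 0],
  [-6, 0, 0, 0, 0, 0],
  [-6, 0, 0, 0, 0, 0],
  [0, 0, -20, 0, 0, 0],
  [0, 0, -25, 0, 0, 0],
  [0, 0, -20, 0, 0, 0],
  [20, 0, 0, 0, 0, 0],
  [20, 0, 0, 0, 0, 0],
])

```text
time: 10.7
position: [0.4542, -0.0307, 0.0712]
tool_rot: [-0.001, 0.72, -0.694, 0.0]
contact_force: [0.5, 0.0, 0.2]
grip_width: -0.0
```

Call:
drive_tool([
  [18, 0, 0, 0, 0, 0],
  [18, 0, 0, 0, 0, 0],
  [0, 0, 0, 0, 0, 0],
  [0, 0, 0, 0, 0, 0],
  [0, 0, 0, 0, 0, 0],
])

```text
time: 11.2
position: [0.455, -0.0665, 0.0703]
tool_rot: [0.0, 0.72, -0.694, 0.0]
contact_force: [-0.4, -0.4, 0.6]
grip_width: -0.002
```

```bash
python3 - <<'E'
from h import *
print(bot.read_state())
b=cams.capture("scene")[:,:,::-1][130:270,220:400]
cv2.imwrite("pics/p6.png",cv2.resize(b,None,fx=4,fy=4,interpolation=2))
E
```

```text
{'time': 11.2, 'joint_pos': array([ 2.85162310e-01,  1.84019101e-01, -6.60655774e-01,  5.14788037e-05,
       -7.26180801e-01, -2.48896000e-01]), 'qd': array([ 0.00586364,  0.00103491,  0.00160903, -0.00095932, -0.00017169,
        0.00428859]), 'joint_torque': array([-3.26373680e-01, -3.57838762e+01,  2.06971586e+01,  4.89922374e+00,
       -8.23742797e-03, -7.22228433e-03]), 'position': array([ 0.45496948, -0.06650977,  0.07028992]), 'tool_rot': array([ 3.42441745e-05,  7.19825266e-01, -6.94155304e-01,  1.42889348e-07]), 'contact_force': array([-0.44155175, -0.40831472,  0.62837871]), 'moment': array([-0.01069387, -0.01773336, -0.01838626]), 'grip_width': -0.0024104000268158894}
```

View pics/p6.png

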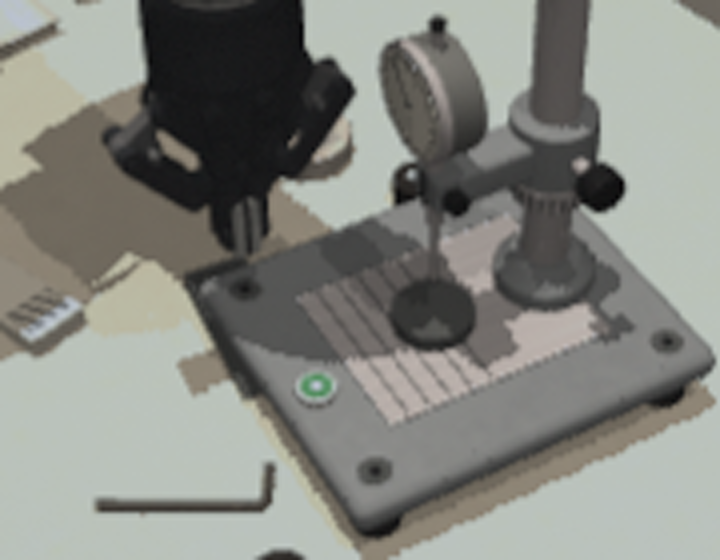

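The fingertips are over the screw at (244,288), and the wedge sits under the corner. Lowering now.

Call:
drive_tool([
  [0, 0, 10, 0, 0, 0],
  [0, 0, 10, 0, 0, 0],
  [0, 0, 5, 0, 0, 0],
  [0, 0, 2, 0, 0, 0],
  [0, 0, 0, 0, 0, 0],
  [0, 0, 1, 0, 0, 0],
  [0, 0, 0, 0, 0, 0],
])

```text
time: 11.95
position: [0.4551, -0.067, 0.0424]
tool_rot: [-0.0, 0.72, -0.694, 0.0]
contact_force: [0.3, -0.6, 0.1]
grip_width: 0.002
```

Call:
drive_tool([
  [0, 0, 1, 0, 0, 0],
  [0, 0, 0, 0, 0, 0],
])

```text
time: 12.15
position: [0.455, -0.067, 0.0414]
tool_rot: [-0.0, 0.72, -0.694, 0.0]
contact_force: [0.2, 0.7, -0.1]
grip_width: 0.004
```

Call:
drive_tool([
  [0, 0, 0.5, 0, 0, 0],
  [0, 0, 0, 0, 0, 0],
])

```text
time: 12.35
position: [0.455, -0.067, 0.0408]
tool_rot: [-0.0, 0.72, -0.694, 0.0]
contact_force: [-0.7, -0.6, -0.1]
grip_width: 0.003
```

Call:
drive_tool([
  [0, 0, 0.5, 0, 0, 0],
  [0, 0, 0, 0, 0, 0],
])

```text
time: 12.55
position: [0.455, -0.067, 0.0403]
tool_rot: [0.0, 0.72, -0.694, -0.0]
contact_force: [-0.9, -0.9, -0.6]
grip_width: 0.002
```

Call:
drive_tool([
  [0, 0, 0.5, 0, 0, 0],
  [0, 0, 0, 0, 0, 0],
])

```text
time: 12.75
position: [0.455, -0.067, 0.04]
tool_rot: [-0.0, 0.72, -0.694, 0.0]
contact_force: [-0.6, 0.0, 4.4]
grip_width: 0.0
```

Call:
drive_tool([
  [0, 0, 0.3, 0, 0, 0],
  [0, 0, 0, 0, 0, 0],
])

```text
time: 12.95
position: [0.455, -0.067, 0.0399]
tool_rot: [-0.0, 0.72, -0.694, 0.0]
contact_force: [-1.6, 1.1, 7.3]
grip_width: 0.001
```

Call:
drive_tool([
  [0, 0, 0.3, 0, 0, 0],
  [0, 0, 0, 0, 0, 0],
  [0, 0, 0, 0, 0, 0],
])

```text
time: 13.25
position: [0.4551, -0.067, 0.0399]
tool_rot: [-0.0, 0.72, -0.694, 0.0]
contact_force: [-4.2, 1.0, 11.0]
grip_width: 0.003
```

Call:
drive_tool([
  [0, 0, 0.1, 0, 0, 0],
  [0, 0, 0, 0, 0, 0],
  [0, 0, 0, 0, 0, 0],
  [0, 0, 0, 0, 0, 0],
  [0, 0, 0, 0, 0, 0],
])

```text
time: 13.75
position: [0.4551, -0.067, 0.0399]
tool_rot: [-0.0, 0.72, -0.694, 0.0]
contact_force: [-3.8, 2.1, 13.3]
grip_width: 0.001
```

It holds 11–13 N for over 0.5 s, with z staying at 0.0399–0.040 (no tipping). Taking the hand away: up, then back towards +y.

Call:
drive_tool([
  [0, 0, -1, 0, 0, 0],
  [0, 0, -4, 0, 0, 0],
  [0, 0, -15, 0, 0, 0],
  [0, 0, -25, 0, 0, 0],
  [0, 0, -30, 0, 0, 0],
  [-30, 0, -20, 0, 0, 0],
  [-40, 0, 0, 0, 0, 0],
  [-40, 0, 0, 0, 0, 0],
])

```text
time: 14.55
position: [0.4513, 0.0441, 0.1352]
tool_rot: [-0.001, 0.719, -0.695, 0.0]
contact_force: [0.8, -1.1, 0.3]
grip_width: -0.003
```

Call:
drive_tool([
  [-40, 0, 0, 0, 0, 0],
  [-40, 0, 0, 0, 0, 0],
  [-20, 0, 0, 0, 0, 0],
  [0, 0, 0, 0, 0, 0],
  [0, 0, 0, 0, 0, 0],
  [0, 0, 0, 0, 0, 0],
])

```text
time: 15.15
position: [0.4472, 0.1422, 0.134]
tool_rot: [0.0, 0.72, -0.694, -0.0]
contact_force: [-0.2, 0.0, -0.7]
grip_width: 0.002
```

```bash
python3 - <<'E'
from h import *
s=bot.read_state();print(s['time'],s['position'],s['contact_force'])
a=cams.capture("top")[:,:,::-1];b=cams.capture("scene")[:,:,::-1]
for nm,im,pts in(("top",a,[(302.4,222.2),(299,157.6),(353,155),(357,219.6)]),("scene",b,[(281,202),(314,247),(386,215),(299,226)])):
    b1=cv2.cvtColor(im.copy(),6).astype(np.float32);o=cv2.cvtColor(cv2.imread(f"pics/{nm}0.png"),6).astype(np.float32)
    for u,v in pts:
        u,v=int(u),int(v);w=slice(v-8,v+9),slice(u-8,u+9);print(nm,u,v,np.round(cv2.phaseCorrelate(o[w],b1[w],cv2.createHanningWindow((17,17),5))[0],2))
cv2.imwrite("pics/p7.png",np.hstack([cv2.convertScaleAbs(cv2.resize(a[150:250,240:340],(400,400),interpolation=2),alpha=1.4),cv2.resize(b[140:240,240:340],(400,400),interpolation=2)]))
E
```

```text
15.15 [0.44718913 0.14222858 0.13399687] [-0.16618537  0.04264729 -0.74224904]
top 302 222 [-0.92  0.04]
top 299 157 [-0.03  0.2 ]
top 353 155 [-0.21 -0.01]
top 357 219 [-0.09  0.11]
scene 281 202 [-0.06 -0.31]
scene 314 247 [-0.29  0.04]
scene 386 215 [0.18 0.13]
scene 299 226 [-0.06 -0.01]
```

View pics/p7.png

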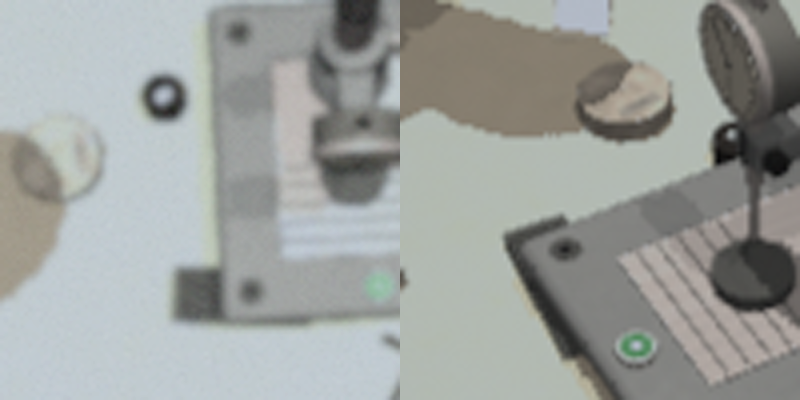

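The wedge is seated under the corner, with its thick end at (175,294) and the screw at (251,291), so it is centred on the stud. The stand is where it was, so I hand in.

```bash
python3 -c "
from workcell import job_done
print(job_done())"
```

```text
the job is handed in; nothing more can be done
None
```

The wedge is under the bare foot and snug, the base held firm under the press, and the job is handed in with the hand clear, at about 15 s of the 48 s allowed.

- **Pushing:** I pushed the dark wedge along the desk with the shut fingertips. Partway through I shifted the contact point to straighten it, because it was turning less than the fingers and its axis was passing about 9 mm in front of the stud. I stopped when the push had risen from 1–2 N of sliding to about 5.5–6 N.
- **Pressing:** I pressed on top of the base over the foot with 11–13 N for more than half a second, slightly above the 10 N asked. The corner stayed at 39.9–40.0 mm, so it did not tip. A sideways force of about 4 N showed during the press, but nothing moved.
- **Last pictures:** The wedge is centred on the stud to within a few millimetres. The stand matches the first pictures to about 0.3 px at seven of the eight points checked. The front left screw in the top view read 0.9 px off. I put that down to the wedge now showing beside it, since the scene camera showed no such shift there. The specimen, reference block and hex key in view look unmoved.

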